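# Dispense one cake board and slide it onto the blue mat

## Robot

A 7-joint arm with a two-finger parallel gripper is mounted at the origin on the work surface. World frame = base frame: x ahead of the robot, y to its left, z up, the work surface at z = 0. Lengths are in m, angles in rad, forces in N, time in s.
With the tool pointing down it reaches from about 0.4 to 0.85 m from the base axis. Payload 10.4 kg.
Tool frame: the origin (TCP) lies at the centre of the arm's flange, where the gripper is bolted on; the fingertips stand 182 mm ahead of it and the grasp point (between the pads) lies 164 mm ahead of it; z points along the fingers, y is the line along which they close (so a half turn about z gives the same grasp; the last joint's range is limited). The gripper opens to 87 mm and grips with 3 to 60 N. Pads are 19 mm wide; open, the fingers measure 117 mm over their backs; the gripper's body (75 mm by 190 mm) begins 51 mm behind the grasp point.
Start: joints at [1.234, 0.332, -0.065, 1.46, 0.022, 1.35, -0.088], TCP at [0.193, -0.594, 0.405] pointing down, gripper open.
Joint ranges: [-2.6, 2.6], [-0.5, 2.12], [-1.47, 1.34], [0.16, 2.42], [-1.27, 4.41], [0.06, 2.06], [-2.6, 2.6]. Speed limits (rad/s): [2.22, 2.22, 2.79, 2.79, 3.14, 3.14, 3.14].

## Interface

Orientations are given as a unit quaternion [x, y, z, w].
In Python, from bench import r, eyes, job gives the robot as it stands. The module is installed in compiled form; this text tells all that it offers.
- The arm moves only by the shell command python3 -m inch 'ROWS' [OPENING] [FORCE]. ROWS is JSON, a list of rows, each a list of 6 numbers: the shift along the tool's x, y, z normalised to -1 to 1, where 1 is 4 cm, then the turn, a rotation vector about the tool's x, y, z normalised to -1 to 1, where 1 is 0.12 rad. In form: [[x, y, z, wx, wy, wz], ...]. A call has exactly 5 rows; each row shifts and turns the commanded pose from where the row before left it, along the tool's axes as they then stand; what a row does not reach is not made up. A row lasts 1/12 s, in which the tool goes at most 41.7 mm and 7.16 degrees, less where a joint would pass 70% of its speed; a pose out of reach is approached as far as the arm can. A call with a number of a shift or a turn outside -1 to 1 is refused whole. A call with a gripper value outside its range is refused whole. OPENING is the gripper command: -1 is shut, 1 is fully open, values between are in proportion, set as the call begins (- or left out, the last holds). The fingers move at their own pace and stop on an object; FORCE is the grip in N (left out, the last holds). Time passes only in rows, so rows that do not move let the fingers close, or fill a call up. It gives the time, the measured TCP pose, the force, the opening and the grip force at its end, in the units of the state.
- r.read_state(): the state, without advancing time (a new reading comes with each control period).
- eyes.camera(name): name is "scene" or "top"; returns a dict with "pixels" (420x560x3 uint8, red, green, blue), "fx", "fy", "cx", "cy" (pixels), "extrinsics" (4x4, takes a point from camera to world coordinates). Camera axes: x right, y down, z forward; pixel columns grow to the right and rows downward; lengths in m; the calibration is good to about 2 mm. A picture is of the moment at which its call begins. There is no depth.
- job.close_job(): hands the job in; it is judged then, once.
The state is a dict: "time": time; "joint_positions": joint angles; "joint_vel": joint speeds; "joint_torque": joint torques, N m; "ee_pos": TCP position; "eef_rot": TCP orientation; "ft_force": force on the tool from outside, world axes, zero at the start; "torque": the same for the moment, N m; "width": finger opening in m; "grip_force": force on a finger pad.
Only numpy, scipy, OpenCV 4.12 (cv2) and the standard library are available. Lean on these libraries where they do the work, as an engineer would, in place of code of your own. Each camera call takes 0.05 s, during which the arm holds its last target. There are 200 camera calls.

## Task

Press the red plunger of the cake-board dispenser all the way down once and let it come back up, so that a single round board comes out of the slot, then push that board across the bench with the fingertips until it lies wholly on the blue mat. Do not pick the board up; leave the other boards in the dispenser, and do not disturb the jar, the cup or the piping nozzle.

Things in the scene. Friction and masses are not known exactly. Their poses are not given: they have to be found in the camera images.
- dispenser: Cake-board dispenser fixed to the bench: blue crank housing with a red plunger knob and, ahead of it, an open-topped aluminium tower with three stacked boards. 158 mm long (x from -82 to +75), 71 wide (115 over its 3 mm thick foot flanges), 56 high without plunger. Origin on the bench under its middle; x points out of the outlet, z up. Tower axis at x = 38 mm, plunger axis at x = -40 mm. No floor: boards rest on the bench.
- plunger_top (a point): Centre of the top of the red plunger knob, a round knob 40 mm across (nearly flat top 36 mm across), 107 mm above the bench when up; it is pressed straight down and moves with the knob.
- plunger (a joint): Plunger travel, m: 0 up, 0.030 fully down at a hard stop. Pressing takes about 6 to 18 N, more when fast; a spring lifts it again by itself (4 to 8 N). It drives a steel pusher 2.8 times as far out of the slot. When it rises the pusher draws back and the stack drops by one board, so another press would eject a second one.
- outlet (a point): Middle of the outlet slot on the tower's front face, 73.5 mm along the dispenser's x, at bench height; its x axis points outwards. Slot 17.5 mm high. A full press leaves the board's centre 45 to 57 mm out from here (press at 0.1 m/s or slower: a fast jab shoots the board up to 150 mm further).
- board0_center (a point): Centre of the bottom board of the stack, the one that is ejected first. Boards are rigid discs 60 mm across and 14 mm thick, gold on top with cream edges, about 35 g; the centre is 7 mm above the bench when it lies flat.
- board1_center (a point): Centre of the second board from the bottom (21 mm above the bench at the start; drops 14 mm after the first is ejected). Must stay in the dispenser.
- board2_center (a point): Centre of the top board (35 mm above the bench at the start). Must stay in the dispenser.
- blue_mat: Thin round blue mat, 130 mm across, lying flat on the bench to one side of the outlet; under 1 mm thick and fixed, no step at its edge. Origin at its centre.
- red_mat: Thin round red mat of the same size on the other side of the outlet; not the target. Origin at its centre.
- jar: Bystander: orange jar with a white cap, 50 mm across, 70 mm high; origin at the centre of its underside.
- cup: Bystander: steel cup, 60 mm across, 60 mm high; origin at the centre of its underside.
- nozzle: Bystander: brass piping nozzle, a cone 36 mm across and 45 mm high, ahead of the outlet and a little to its left (+y); origin at the centre of its underside.
There are look-alikes about, which are no part of the job. Of the things that look like the dispenser, take the one that is farthest to the robot's left at the start. What is shaped like the part that bears board2_center but green is not meant.

How it is judged:
By the outcome, as a careful person would: the job done as asked, in the order asked, and still so for the second after the job is handed in, with the robot touching nothing.
It also fails if it takes over 48 s, if anything falls off the work surface, if the arm or the gripper's body presses on something with over 40 N, if the wrist force passes 120 N, or if a joint passes its speed limit or range.

## Working session

There is one attempt and no reset: what is moved stays moved. The work goes in short steps, Python scripts to look and compute and a shell command to move; the robot and the scene stay as the last step left them, time stands still between calls to the robot, and variables do not carry over. Pictures are saved under pics/ and viewed, at most 10 in all, crops included, and the job is handed in when it is done.

```bash
mkdir -p pics
python3 - <<'E'
from bench import r,eyes
import cv2,numpy as np
s=r.read_state();print(s['time'],s['ee_pos'],s['eef_rot'],s['width'])
for n in("scene","top"):
    c=eyes.camera(n);cv2.imwrite(f'pics/{n}0.png',c['pixels'][:,:,::-1]);print(n,c['fx'],c['fy'],c['cx'],c['cy'],np.round(c['extrinsics'],4).tolist())
E
```

```text
0.0 [ 0.19289908 -0.59433544  0.40396491] [ 9.87711101e-01  1.56289051e-01 -1.50676271e-04 -7.00373627e-04] 0.08693496680494489
scene 534.962037304566 534.962037304566 267.4051355604286 204.55738577006562 [[-0.3546, 0.6723, -0.6498, 1.2289], [0.9349, 0.2428, -0.259, 0.3005], [-0.0164, -0.6993, -0.7146, 0.9091], [0.0, 0.0, 0.0, 1.0]]
top 526.2201985731801 526.2201985731801 282.08534654478154 200.3487170543466 [[0.0033, -0.9964, 0.0845, 0.3944], [-0.9998, -0.0016, 0.0195, -0.0038], [-0.0192, -0.0846, -0.9962, 1.3112], [0.0, 0.0, 0.0, 1.0]]
```

View pics/top0.png

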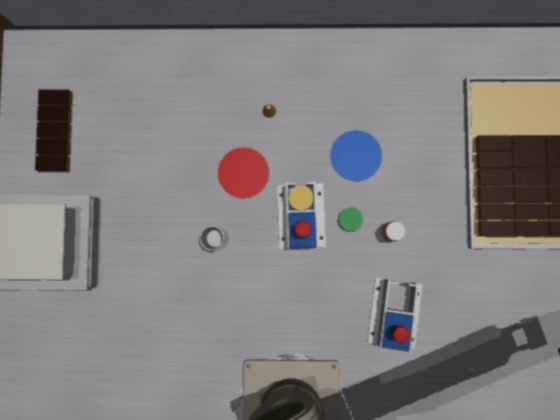

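View pics/scene0.png

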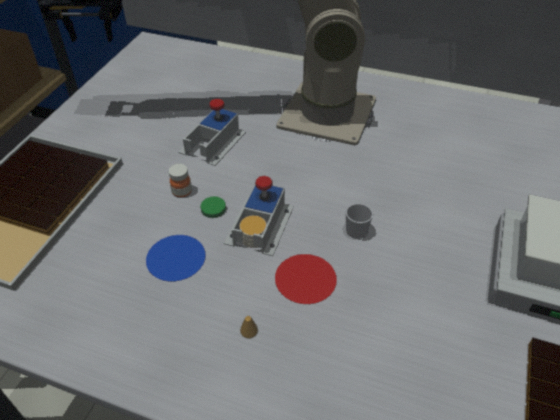

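The top view shows two dispensers. One is at about (302,215) and has gold boards. The other, at about (397,315), is empty and lies further right. Image left is +y, so the meant one is at (302,215). The blue mat is at (356,156), red mat (243,173), nozzle (269,111), green look-alike disc (350,219), jar (394,231) and cup (213,238). I'll confirm with a crop and measure.

```bash
cat > h.py <<'E'
from bench import r,eyes
import cv2,numpy as np
def cast(c,u,v,z):
    E=c['extrinsics'];d=E[:3,:3]@np.array([(u-c['cx'])/c['fx'],(v-c['cy'])/c['fy'],1]);o=E[:3,3]
    return (o+d*(z-o[2])/d[2])
def proj(c,p):
    E=c['extrinsics'];q=E[:3,:3].T@(np.array(p)-E[:3,3]);return q[:2]/q[2]*c['fx']+[c['cx'],c['cy']]
H={'red':[((0,140,60),(8,255,255)),((172,140,60),(180,255,255))],'blue':[((105,150,60),(125,255,255))],'gold':[((15,100,110),(32,255,255))],'green':[((50,100,40),(85,255,255))]}
def blobs(c,col,amin=60):
    h=cv2.cvtColor(c['pixels'],cv2.COLOR_RGB2HSV)
    m=sum(cv2.inRange(h,a,b) for a,b in H[col])
    n,l,st,ce=cv2.connectedComponentsWithStats(m.astype(np.uint8))
    return [(np.round(ce[i],1).tolist(),st[i].tolist()) for i in range(1,n) if st[i][4]>=amin]
E
python3 - <<'E'
from h import *
for n in("scene","top"):
    c=eyes.camera(n)
    for col in H:
        for ce,st in blobs(c,col):
            z={'red':.107,'gold':.042,'green':.014}.get(col,0)
            if st[4]>1000: z=0
            print(n,col,ce,st,np.round(cast(c,*ce,z),4)[:2])
    if n=='top':
        im=c['pixels'][90:270,190:430,::-1];cv2.imwrite('pics/crop.png',cv2.resize(im,None,fx=3.3,fy=3.3,interpolation=cv2.INTER_CUBIC))
E
```

```text
scene red [216.3, 103.5] [210, 99, 14, 11, 111] [ 0.2031 -0.2438]
scene red [263.1, 182.1] [256, 177, 15, 12, 139] [ 0.4384 -0.0235]
scene red [305.3, 278.7] [276, 255, 60, 49, 2305] [0.5781 0.1224]
scene blue [213.1, 121.9] [202, 112, 24, 17, 154] [ 0.1502 -0.2878]
scene blue [259.3, 203.6] [248, 192, 27, 19, 171] [ 0.4058 -0.0484]
scene blue [175.2, 257.7] [147, 236, 58, 45, 2031] [ 0.6216 -0.1604]
scene gold [252.4, 224.7] [240, 216, 26, 19, 386] [ 0.5092 -0.0229]
scene green [212.5, 205.9] [201, 197, 24, 20, 358] [ 0.4627 -0.1434]
top red [242.9, 172.4] [219, 148, 49, 50, 1934] [0.576  0.1207]
top red [302.1, 229.0] [295, 222, 16, 15, 193] [ 0.4309 -0.0262]
top red [400.8, 334.3] [393, 327, 17, 16, 210] [ 0.196  -0.2471]
top blue [355.7, 155.2] [331, 131, 50, 49, 1895] [ 0.6198 -0.1628]
top blue [301.8, 230.1] [289, 213, 26, 34, 550] [ 0.4314 -0.0274]
top blue [395.4, 329.3] [383, 313, 29, 37, 551] [ 0.1903 -0.2558]
top gold [300.7, 197.4] [290, 187, 23, 22, 405] [ 0.5093 -0.024 ]
top green [349.9, 219.3] [339, 208, 23, 23, 414] [ 0.4579 -0.1455]
```

View pics/crop.png

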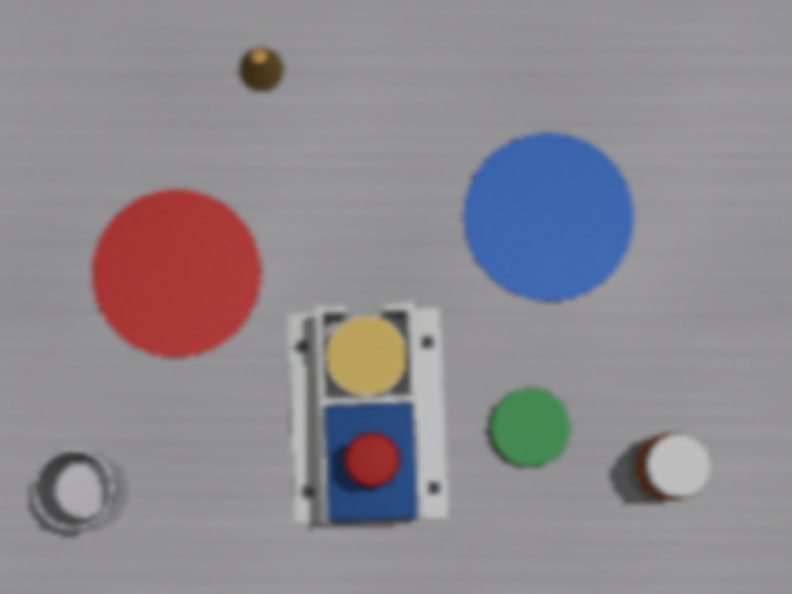

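The crop confirms it. The left dispenser, with its gold boards and outlet facing up-image, is the one meant. The blue mat is to its right, and the green disc beside it is the decoy. The plunger is at about (0.432,-0.026), the tower at (0.509,-0.0235) and the blue mat at (0.621,-0.162). Moving above the plunger now.

```bash
python3 -m inch '[[0.5,-0.58,0,0,0,0],[0.5,-0.58,0,0,0,0],[0.5,-0.58,0,0,0,0],[0.5,-0.58,0,0,0,0],[0.5,-0.58,0,0,0,0]]' -1 20
python3 -m inch '[[0.5,-0.58,0,0,0,0],[0.5,-0.58,0,0,0,0],[0.5,-0.58,0,0,0,0],[0.5,-0.58,0,0,0,0],[0.5,-0.58,0,0,0,0]]'
python3 -m inch '[[0.5,-0.58,0,0,0,0],[0.5,-0.58,0,0,0,0],[0.5,-0.58,0,0,0,0],[0.5,-0.58,0,0,0,0],[0.5,-0.58,0,0,0,0]]'
python3 -m inch '[[0.5,-0.58,0,0,0,0],[0.5,-0.58,0,0,0,0],[0.5,-0.58,0,0,0,0],[0.5,-0.58,0,0,0,0],[0.5,-0.58,0,0,0,0]]'
```

```text
time: 0.62
ee_pos: [0.2526, -0.4518, 0.4046]
eef_rot: [0.988, 0.156, -0.0, 0.0]
ft_force: [0.3, -0.8, 0.2]
width: 0.0614
grip_force: 0.0
time: 1.03
ee_pos: [0.3118, -0.3105, 0.4047]
eef_rot: [0.988, 0.156, -0.0, 0.0]
ft_force: [-0.7, -1.0, -0.3]
width: 0.0283
grip_force: 0.0
time: 1.45
ee_pos: [0.3711, -0.1693, 0.4048]
eef_rot: [0.988, 0.156, 0.0, 0.0]
ft_force: [2.2, -0.8, 0.6]
width: 0.0015
grip_force: 0.0
time: 1.87
ee_pos: [0.4304, -0.0281, 0.4049]
eef_rot: [0.988, 0.156, 0.0, 0.0]
ft_force: [0.5, -0.8, -0.2]
width: 0.0007
grip_force: 0.0
```

```bash
python3 -m inch '[[0,0,0.2,0,0,-1],[0,0,0.2,0,0,-1],[0,0,0.2,0,0,-1],[0,0,0.2,0,0,-1],[0,0,0.2,0,0,-1]]'
python3 -m inch '[[0,0,0.2,0,0,-1],[0,0,0.2,0,0,-1],[0,0,0.2,0,0,-1],[0,0,0.2,0,0,-1],[0,0,0.2,0,0,-1]]'
python3 -m inch '[[0,0,0.1,0,0,-1],[0,0,0.1,0,0,-1],[0,0,0.1,0,0,0],[0,0,0.1,0,0,0],[0,0,0,0,0,0]]'
python3 - <<'E'
from h import *
s=r.read_state();p=s['ee_pos'];print(p,s['eef_rot'],s['joint_positions'],s['ft_force'])
for n in("scene","top"):
    c=eyes.camera(n)
    if n=='scene': cv2.imwrite('pics/s1.png',cv2.resize(c['pixels'][90:290,130:400,::-1],None,fx=2.9,fy=2.9))
E
```

```text
time: 2.28
ee_pos: [0.4301, -0.0296, 0.3643]
eef_rot: [0.896, 0.444, -0.0, 0.0]
ft_force: [-0.2, 0.1, -0.1]
width: 0.0005
grip_force: 0.0
time: 2.7
ee_pos: [0.4301, -0.0297, 0.3243]
eef_rot: [0.725, 0.689, -0.0, 0.0]
ft_force: [0.6, -0.6, -0.2]
width: 0.0004
grip_force: 0.0
time: 3.12
ee_pos: [0.4299, -0.0297, 0.3081]
eef_rot: [0.641, 0.767, -0.0, -0.0]
ft_force: [-0.5, -0.5, 0.5]
width: 0.0002
grip_force: 0.0
[ 0.42993724 -0.02972756  0.308057  ] [ 6.41143032e-01  7.67421277e-01 -2.43213945e-04 -3.70275704e-04] [ 0.65179862  0.0264169  -0.6860841   2.03557049  0.0187601   1.08652948
  0.13595881] [-0.48705628 -0.510871    0.50305335]
```

View pics/s1.png

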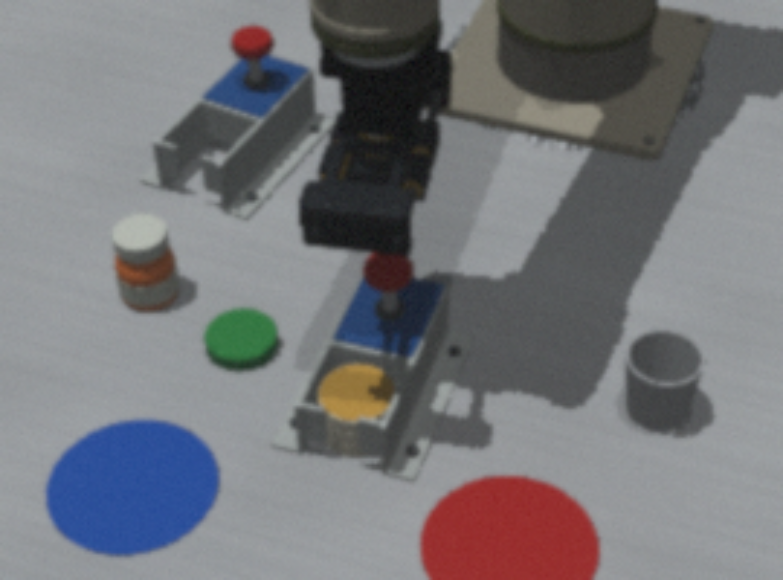

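The scene crop shows the shut gripper directly over the red knob at crop pixel (388,270), and nothing has been disturbed. Making a small correction, then pressing slowly.

```bash
python3 -m inch '[[0.1,0.05,0.1,0,0,0],[0,0,0.12,0,0,0],[0,0,0.12,0,0,0],[0,0,0.12,0,0,0],[0,0,0.12,0,0,0]]'
python3 -m inch '[[0,0,0.12,0,0,0],[0,0,0.12,0,0,0],[0,0,0.12,0,0,0],[0,0,0.12,0,0,0],[0,0,0.1,0,0,0]]'
python3 -m inch '[[0,0,0.06,0,0,0],[0,0,0.03,0,0,0],[0,0,0,0,0,0],[0,0,0,0,0,0],[0,0,0,0,0,0]]'
```

```text
time: 3.63
ee_pos: [0.4315, -0.0253, 0.2853]
eef_rot: [0.64, 0.769, -0.0, -0.0]
ft_force: [-3.6, 0.5, 9.6]
width: 0.0004
grip_force: 4.8
time: 4.05
ee_pos: [0.4315, -0.0253, 0.2623]
eef_rot: [0.64, 0.769, -0.0, 0.0]
ft_force: [-4.0, 0.2, 10.7]
width: 0.0008
grip_force: 5.2
time: 4.47
ee_pos: [0.4315, -0.0253, 0.2592]
eef_rot: [0.64, 0.769, -0.0, 0.0]
ft_force: [-4.0, 0.2, 14.3]
width: 0.0007
grip_force: 6.7
```

```bash
python3 -m inch '[[0,0,0.05,0,0,0],[0,0,0.05,0,0,0],[0,0,0,0,0,0],[0,0,0,0,0,0],[0,0,0,0,0,0]]'
```

```text
time: 4.88
ee_pos: [0.432, -0.0249, 0.2584]
eef_rot: [0.64, 0.769, -0.001, 0.0]
ft_force: [-28.4, 2.9, 67.6]
width: 0.0005
grip_force: 33.6
```

Hard stop reached. Now releasing.

```bash
python3 -m inch '[[0,0,-0.15,0,0,0],[0,0,-0.2,0,0,0],[0,0,-0.2,0,0,0],[0,0,-0.2,0,0,0],[0,0,-0.2,0,0,0]]'
python3 -m inch '[[0,0,-0.3,0,0,0],[0,0,-0.4,0,0,0],[0,0,-0.4,0,0,0],[0,0,-0.4,0,0,0],[0,0,-0.2,0,0,0]]'
python3 - <<'E'
from h import *
for n in("scene","top"):
    c=eyes.camera(n)
    for ce,st in blobs(c,'gold',30): print(n,ce,st,np.round(cast(c,*ce,.014),4)[:2])
    for ce,st in blobs(c,'red',30): print(n,'red',ce,st)
    if n=='scene': cv2.imwrite('pics/s2.png',cv2.resize(c['pixels'][140:360,130:400,::-1],None,fx=2.7,fy=2.7))
E
```

```text
time: 5.3
ee_pos: [0.4314, -0.0255, 0.2932]
eef_rot: [0.64, 0.769, -0.0, -0.0]
ft_force: [-0.4, -0.6, -0.1]
width: 0.0006
grip_force: 0.0
time: 5.72
ee_pos: [0.4317, -0.0253, 0.3627]
eef_rot: [0.64, 0.769, 0.0, 0.001]
ft_force: [1.0, -0.3, 0.3]
width: 0.0004
grip_force: 0.0
scene [252.0, 228.3] [241, 220, 24, 19, 325] [ 0.4964 -0.0301]
scene [240.3, 261.3] [228, 251, 26, 21, 429] [ 0.5921 -0.0183]
scene red [216.4, 103.9] [211, 100, 12, 9, 91]
scene red [261.0, 181.6] [256, 177, 12, 12, 89]
scene red [305.3, 278.7] [276, 255, 60, 49, 2308]
top [298.8, 165.6] [288, 155, 22, 22, 378] [ 0.5912 -0.0197]
top red [242.9, 172.4] [219, 148, 49, 50, 1934]
top red [400.8, 334.3] [393, 327, 17, 16, 211]
```

View pics/s2.png

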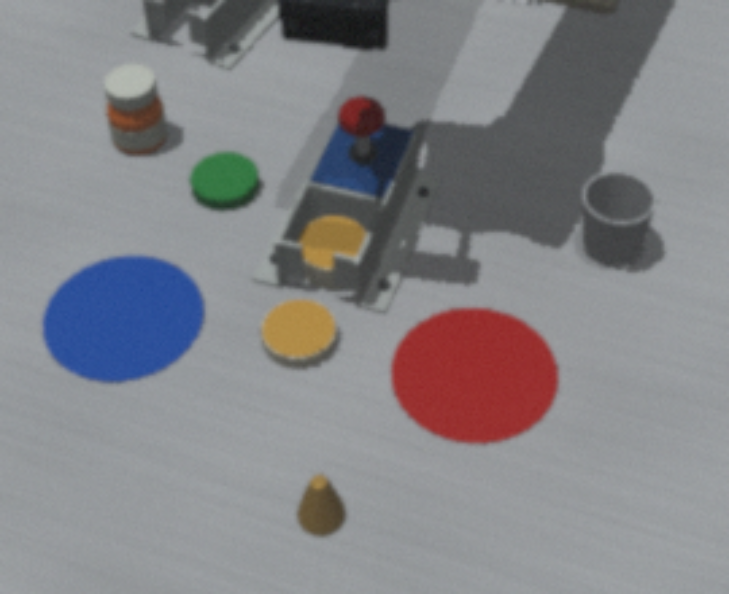

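The scene crop shows one board ejected at crop pixel (300,330), two boards still in the tower, the knob back up, and the bystanders untouched. The board is at about (0.5915,-0.019). I'll set the fingers slightly open behind it on the +y side.

```bash
python3 -m inch '[[0.14,0.79,0,0,0,0],[0.14,0.79,0,0,0,0],[0.14,0.79,0,0,0,0],[0.14,0.79,0,0,0,0],[0.12,0.79,0,0,0,0]]' -0.54
python3 -m inch '[[0,0,0.5,0,0,0],[0,0,0.5,0,0,0],[0,0,0.5,0,0,0],[0,0,0.4,0,0,0],[0,0,0.1,0,0,0]]'
python3 - <<'E'
from h import *
print(r.read_state()['ee_pos'],r.read_state()['width'])
c=eyes.camera("scene");cv2.imwrite('pics/s3.png',cv2.resize(c['pixels'][140:360,130:400,::-1],None,fx=2.7,fy=2.7))
E
```

```text
time: 6.23
ee_pos: [0.5831, 0.0306, 0.3591]
eef_rot: [0.64, 0.769, -0.001, -0.001]
ft_force: [0.1, -0.6, 1.7]
width: 0.0186
grip_force: 0.0
time: 6.65
ee_pos: [0.5806, 0.0299, 0.2767]
eef_rot: [0.639, 0.769, -0.002, -0.002]
ft_force: [0.7, -0.9, -0.3]
width: 0.02
grip_force: 0.0
[0.58064123 0.02993621 0.27668274] 0.0200261530414907
```

View pics/s3.png

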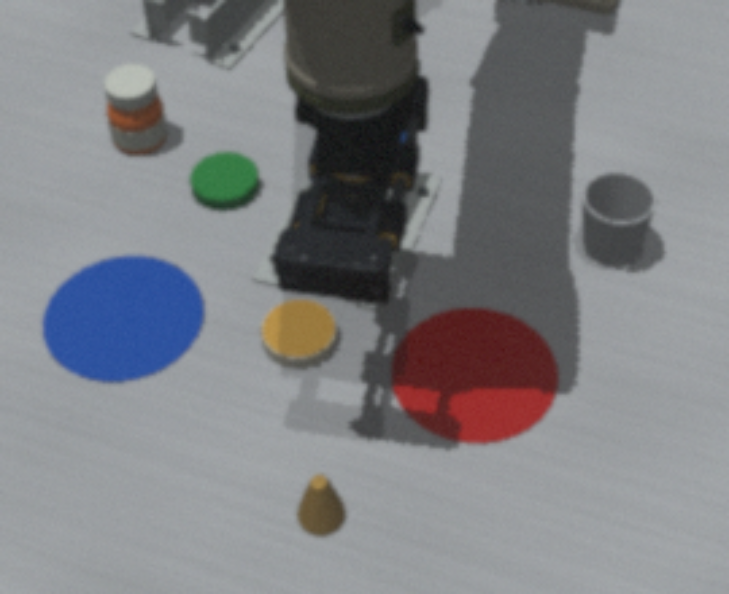

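The scene crop shows the gripper above and just +y of the board, which hasn't moved. Clearances look fine, so I'll keep descending.

```bash
python3 -m inch '[[0,0.06,0.45,0,0,0],[0,0,0.45,0,0,0],[0,0,0.45,0,0,0],[0,0,0.4,0,0,0],[0,0,0.2,0,0,0]]'
python3 -m inch '[[0,0,0.15,0,0,0],[0,0,0.12,0,0,0],[0,0,0,0,0,0],[0,0,0,0,0,0],[0,0,0,0,0,0]]'
```

```text
time: 7.12
ee_pos: [0.5838, 0.0304, 0.2014]
eef_rot: [0.64, 0.769, -0.0, -0.001]
ft_force: [-0.7, -1.1, 0.0]
width: 0.0199
grip_force: 0.0
time: 7.53
ee_pos: [0.5846, 0.0306, 0.1928]
eef_rot: [0.64, 0.769, 0.0, 0.001]
ft_force: [-0.4, -0.3, 0.3]
width: 0.0198
grip_force: 0.0
```

```bash
python3 -m inch '[[0,-0.05,0.12,0,0,0],[0,0,0,0,0,0],[-0.1,0,0,0,0,0],[-0.1,0,0,0,0,0],[-0.1,0,0,0,0,0]]'
python3 -m inch '[[-0.15,0,0,0,0,0],[-0.15,0,0,0,0,0],[-0.15,0,0,0,0,0],[-0.15,0,0,0,0,0],[-0.15,0,0,0,0,0]]'
python3 -m inch '[[-0.15,0,0,0,0,0],[-0.15,0,0,0,0,0],[-0.15,0,0,0,0,0],[-0.15,0,0,0,0,0],[-0.15,0,0,0,0,0]]'
python3 - <<'E'
from h import *
for n in("scene","top"):
    c=eyes.camera(n)
    for ce,st in blobs(c,'gold',30): print(n,ce,st,np.round(cast(c,*ce,.014),4)[:2])
E
```

```text
time: 7.95
ee_pos: [0.5846, 0.0178, 0.1873]
eef_rot: [0.64, 0.769, -0.0, 0.0]
ft_force: [-0.5, -0.4, 1.0]
width: 0.02
grip_force: 0.2
time: 8.37
ee_pos: [0.59, -0.0119, 0.1872]
eef_rot: [0.64, 0.769, -0.0, 0.0]
ft_force: [-0.0, 0.0, 0.1]
width: 0.0203
grip_force: 0.2
time: 8.78
ee_pos: [0.5954, -0.0412, 0.1872]
eef_rot: [0.64, 0.769, 0.0, 0.0]
ft_force: [0.4, 1.1, 0.5]
width: 0.02
grip_force: 0.2
scene [253.9, 221.6] [250, 220, 9, 5, 34] [ 0.476  -0.0336]
top [297.1, 199.8] [290, 187, 21, 22, 221] [ 0.5059 -0.0156]
```

The gripper hides the board here. I'll keep pushing, then back off and look.

```bash
python3 -m inch '[[-0.15,0,0,0,0,0],[-0.15,0,0,0,0,0],[-0.15,0,0,0,0,0],[-0.15,0,0,0,0,0],[-0.15,0,0,0,0,0]]'
python3 -m inch '[[-0.15,0,0,0,0,0],[-0.15,0,0,0,0,0],[-0.15,0,0,0,0,0],[-0.15,0,0,0,0,0],[-0.15,0,0,0,0,0]]'
python3 -m inch '[[-0.15,0,0,0,0,0],[-0.15,0,0,0,0,0],[-0.1,0,0,0,0,0],[-0.05,0,0,0,0,0],[0,0,0,0,0,0]]'
python3 -m inch '[[0.2,0,0,0,0,0],[0.5,0,0,0,0,0],[0.5,0,-0.2,0,0,0],[0.5,0,-0.4,0,0,0],[0.5,0,-0.4,0,0,0]]'
python3 -m inch '[[0.4,0,-0.5,0,0,0],[0.4,0,-0.5,0,0,0],[0.4,0,-0.5,0,0,0],[0.4,0,-0.5,0,0,0],[0,0,-0.5,0,0,0]]'
python3 - <<'E'
from h import *
for n in("scene","top"):
    c=eyes.camera(n)
    for ce,st in blobs(c,'gold',30): print(n,ce,st,np.round(cast(c,*ce,.014),4)[:2])
    for ce,st in blobs(c,'blue',500): print(n,'blue',ce,st)
    if n=='scene': cv2.imwrite('pics/s4.png',cv2.resize(c['pixels'][140:360,130:400,::-1],None,fx=2.7,fy=2.7))
E
```

```text
time: 9.3
ee_pos: [0.6009, -0.0709, 0.1871]
eef_rot: [0.64, 0.769, -0.0, 0.0]
ft_force: [0.3, 0.0, 0.1]
width: 0.0204
grip_force: 0.1
time: 9.72
ee_pos: [0.6064, -0.1002, 0.1872]
eef_rot: [0.64, 0.769, -0.0, 0.0]
ft_force: [0.8, -0.8, -0.6]
width: 0.0199
grip_force: 0.1
time: 10.13
ee_pos: [0.6096, -0.1179, 0.1871]
eef_rot: [0.64, 0.769, -0.0, 0.0]
ft_force: [0.1, -0.2, -0.3]
width: 0.02
grip_force: 0.0
time: 10.55
ee_pos: [0.5927, -0.0287, 0.2272]
eef_rot: [0.639, 0.769, -0.0, -0.001]
ft_force: [0.3, -0.3, -0.0]
width: 0.0201
grip_force: 0.0
time: 10.97
ee_pos: [0.5806, 0.0373, 0.3284]
eef_rot: [0.637, 0.771, 0.001, -0.0]
ft_force: [-0.5, 1.5, -0.4]
width: 0.0201
grip_force: 0.0
scene [247.7, 234.7] [242, 232, 12, 7, 67] [ 0.5174 -0.0319]
scene [177.5, 253.4] [165, 244, 26, 20, 398] [ 0.6187 -0.1542]
scene blue [174.1, 258.9] [147, 236, 58, 45, 1382]
top [353.5, 155.1] [343, 145, 22, 21, 366] [ 0.6176 -0.1556]
top blue [356.5, 155.3] [331, 131, 50, 49, 1326]
top blue [396.1, 328.3] [384, 313, 28, 37, 517]
```

View pics/s4.png

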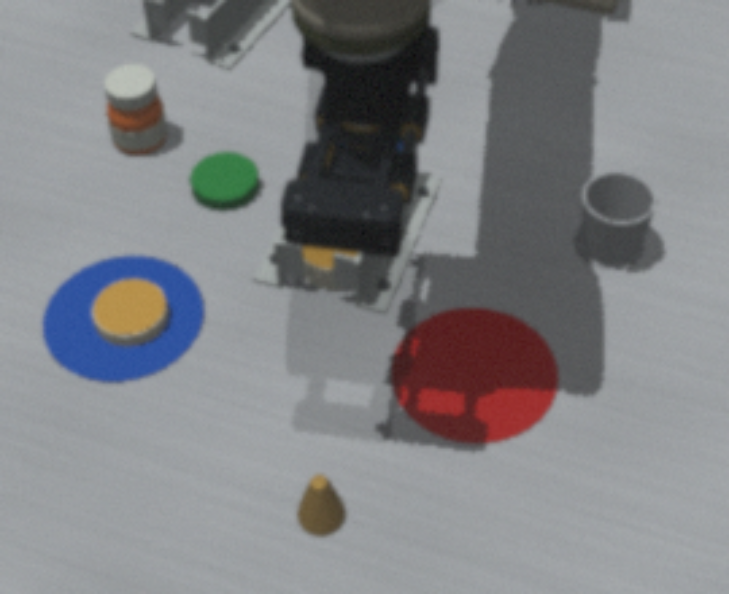

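The board, at crop pixel (130,308), lies wholly on the blue mat with its centre 7 mm from the mat's. The bystanders are in place, the boards are still in the tower, and the robot touches nothing.

```bash
python3 -c "
from bench import job
print(job.close_job())"
```

```text
the job is handed in; nothing more can be done
None
```

I pressed the plunger fully down once and let it rise. The single ejected board now lies wholly on the blue mat, about 7 mm off its centre. The other two boards are still in the dispenser and the jar, cup and nozzle look untouched, and I handed the job in at about 11 s.

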